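# Push the chew bar through the cage's feed flap

### The arm

A 7-joint arm with a two-finger parallel gripper is mounted at the origin on the work surface. World frame = base frame: x ahead of the robot, y to its left, z up, the work surface at z = 0. Lengths are in m, angles in rad, forces in N, time in s.
With the tool pointing down it reaches from about 0.4 to 0.85 m from the base axis. Payload 10.4 kg.
Tool frame: the origin (TCP) lies at the very end of the fingers, on their centre line; the grasp point (between the pads) lies 19 mm behind it; z points along the fingers, y is the direction in which the jaws open and shut (so a half turn about z gives the same grasp; the last joint's range is limited). The gripper opens to 87 mm and grips with 3 to 60 N. Pads are 19 mm wide; open, the fingers measure 117 mm over their backs; the gripper's body (75 mm by 190 mm) begins 51 mm behind the grasp point.
Start: joints at [1.282, 0.332, -0.065, 1.46, 0.022, 1.35, -0.088], TCP at [0.164, -0.603, 0.223] pointing down, gripper open.
Joint ranges: [-2.6, 2.6], [-0.5, 2.12], [-1.47, 1.34], [0.16, 2.42], [-1.27, 4.41], [0.06, 2.06], [-2.6, 2.6]. Speed limits (rad/s): [2.22, 2.22, 2.79, 2.79, 3.14, 3.14, 3.14].

### API

Orientations are given as a unit quaternion [x, y, z, w].
In Python, from bench import read_state, camera, close_job, recognise, masks_of gives the robot as it stands.
- The arm moves only by the tool play_rows, never from a script. Its argument "moves" is a list of rows, each a list of 3 entries, a list of its own where there are three numbers: the shift along the tool's x, y, z in cm, then the turn, a rotation vector about the tool's x, y, z in rad, then the finger opening in cm, from 0 to 8.7. In form: [[[dx, dy, dz], [ax, ay, az], jaw], ...]. A call has 1 to 8 rows; each row is the pose to reach, as a shift and turn from the pose commanded when the call began, along the tool's axes at that moment; what a row does not reach only later rows make up. A row lasts 1/8 s, in which the tool goes at most 62.5 mm and 10.7 degrees, less where a joint would pass 70% of its speed; a pose out of reach is approached as far as the arm can. A call with a gripper value outside its range is refused whole. The fingers move at their own pace and stop on an object; "grip_force" is the grip in N (left out, the last holds). Time passes only in rows, so rows that repeat a pose let the fingers close. It gives the time, the measured TCP pose, the force and the opening at its end, in the units of the state.
- read_state(): the state, without advancing time (a new reading comes with each control period).
- camera(name): name is "scene" or "top"; returns a dict with "frame" (480x640x3 uint8, red, green, blue), "intrinsics" (3x3 intrinsics, pixels), "camera_from_world" (4x4, takes a point from world to camera coordinates). Camera axes: x right, y down, z forward; pixel columns grow to the right and rows downward; lengths in m; the calibration is good to about 2 mm. A picture is of the moment at which its call begins. There is no depth.
- close_job(): hands the job in, once; it reports no verdict.
Trained networks look in a picture, given as the dict that the camera call returned (one of the last four; its "shot" number tells which), for a name from the list of things; names that differ only in an ending like _2 or _b are one class to them, and where a whole thing is asked for, a point or a joint stands for the part that bears it (a point fixed in the world has none). Each returns a list of dicts, best first, with "conf" (0 to 1); they miss things now and then, are a little off and sometimes report something else, mostly with a low value. They report only what shows in the picture. A call takes as long as a camera call. They do not tell look-alikes from the thing itself.
- recognise(picture, query): "at" ([column, row] in pixels, amid what is visible of it).
- masks_of(picture, query): "region" (480x640 bool, what is visible of it) and "at" ([column, row] in pixels, amid what is visible of it).
The state is a dict: "time": time; "joint_positions": joint angles; "joint_vel": joint speeds; "joint_torque": joint torques, N m; "ee_pos": TCP position; "eef_rot": TCP orientation; "ft_force": force on the tool from outside, world axes, zero at the start; "torque": the same for the moment, N m; "width": finger opening in m.
Only numpy, scipy, OpenCV 4.12 (cv2) and the standard library are available. Lean on these libraries where they do the work, as an engineer would, in place of code of your own. Each camera call takes 0.05 s, during which the arm holds its last target.

### The job

One lane of the feed station's deck holds a wooden chew bar, the other a small steel dish. With a fingertip, push the chew bar along its lane and through the swinging flap until it slides down the ramp into the cage, then draw the finger back out so that the flap falls shut behind it. Do not pick the bar up, and leave the dish, the vial and the other things on the bench where they are.

Things in the scene. Friction and masses are not known exactly. Their poses are not given: they have to be found in the camera images.
- station: Fixed feed station. Origin at bench height under the middle of its front wall's outer face; x points from the deck through the ports into the cage, y left, z up. White deck in front of the wall (x -165 to 0 mm), 280 wide, top 85 mm above the bench. Wall 6 thick, its top 66 mm above the deck. A wire lid at that height closes the amber cage behind it (x to 210 mm).
- deck_edge (a point): Middle of the deck's inner edge, on its top: the deck runs level 25 mm past the wall's outer face, then a 58 degree steel ramp drops to the cage floor, 8 mm above the bench (ramp foot 48 mm farther on). Once the bar's middle is well past this edge (10 to 25 mm, as the flap rests on its tail) it tips over and slides down by itself.
- port_left (a point): Middle of the left port's sill (+y side, station y = +70 mm), on the deck's top in the wall's outer face; axes as the station's. The port is 60 wide and 56 high above the deck. A straight lane leads to it along x over the whole deck, 52 mm wide between rails 4 thick and 12 high.
- port_right (a point): The same for the right port (-y side, station y = -70 mm).
- flap_left (a joint): Angle of the left port's aluminium flap, rad: 0 hanging shut, up to 1.45 swung inward (into the cage). Flap 56 wide, 51 long, 3 thick, 20 g, hinged freely on a rod along y, 54 mm above the deck and 10.5 mm past the wall's outer face. It opens only inward, to a light push (under 1 N), and falls shut by its weight in about half a second.
- flap_right (a joint): The same for the right port's flap.
- bar_center (a point): Centre of the loose wooden chew bar, a plain block 80 long (its x axis, lying roughly along the lane) x 40 wide (y) x 32 high (z), 65 to 130 g, with three dark round marks on top. It starts lying on the deck in one of the two lanes, its underside on the deck.
- dish_center (a point): Centre (half-way up) of the small round steel dish, 42 dia x 26 high, loose, in the other lane. To be left alone.
- vial: Small closed glass vial with a black cap, 22 dia x 38 high, standing loose on the deck between the lanes; origin at the centre of its underside. To be left alone.
- water_bottle: Clear bottle with a black stopper, 68 dia x 150 high mm, loose bystander; origin at the centre of its underside. To be left alone.
- feed_jar: Clear jar with a white cap, 72 dia x 90 high mm, loose bystander; origin at the centre of its underside. To be left alone.
- scoop: Metal spoon lying on the bench, loose bystander; origin at the centre of its underside. To be left alone.
- stopper: Loose black rubber stopper, 42 dia x 30 high mm, loose bystander; origin at the centre of its underside. To be left alone.
- beaker: Clear open beaker, 60 dia x 75 high mm, loose bystander; origin at the centre of its underside. To be left alone.
Things that resemble listed ones, but are neither listed nor needed, are in the scene too. Of the things like the part that bears bar_center, leave any that is pink; of the rest the smaller one is meant.

How it is judged:
On the way, in this order (a step that is already met when the one before it is completed fails the run):
1. the chew bar, on the deck, has pushed its flap open (more than 0.5 rad) (((value of joint flap_left above 0.5 rad and horizontal distance between bar_center and port_left below 0.06 m and z of bar_center in the frame of station above 0.08 m) or (value of joint flap_right above 0.5 rad and horizontal distance between bar_center and port_right below 0.06 m and z of bar_center in the frame of station above 0.08 m))), for 0.05 s.
2. the chew bar is down in the cage (x of bar_center in the frame of station between 0.04 and 0.21 m and y of bar_center in the frame of station between -0.14 and 0.14 m and z of bar_center in the frame of station below 0.07 m), for 0.1 s.
At the end, for the whole second after the job is handed in: The chew bar lies at rest inside the cage (its centre at least 40 mm past the wall's outer face and less than 70 mm above the bench), both flaps hang shut (within 0.08 rad), and the dish and vial are within 20 mm of where they stood (all of step 2 and value of joint each of flap_left, flap_right below 0.08 rad and linear speed of chew_bar below 0.02 m/s and distance of each of dish_center, vial from where it was at the start of the episode below 0.02 m); the robot touches nothing.
It fails at once if the chew bar is lifted off the deck (more than 20 mm) (z of bar_center in the frame of station above 0.121 m).
It fails at once if the dish is moved more than 20 mm (distance of dish_center from where it was at the start of the episode above 0.02 m).
It fails at once if the vial is moved more than 20 mm or tipped (distance of vial from where it was at the start of the episode above 0.02 m or angle between vial's own z axis and vertical above 0.5 rad).
It fails at once if another thing on the bench is moved more than 30 mm (distance of any of water_bottle, feed_jar, scoop, stopper, beaker from where it was at the start of the episode above 0.03 m).
It also fails if it takes over 40 s, if anything falls off the work surface, if the arm or the gripper's body presses on something with over 40 N, if the wrist force passes 120 N, or if a joint passes its speed limit or range.

## Working session

There is one attempt and no reset: what is moved stays moved. The work goes in short steps, Python scripts to look and compute and a tool call to move; the robot and the scene stay as the last step left them, time stands still between calls to the robot, and variables do not carry over. Pictures are saved under pics/ and viewed, and the job is handed in when it is done.

Besides the shell and the picture viewer there is one more tool, called after "Request:" by a JSON object that holds its "name" and its "arguments", one argument or row to a line. play_rows: Moves the arm, as the interface text tells. Its arguments: {"type":"object","properties":{"moves":{"type":"array","items":{"type":"array"}},"grip_force":{"type":"number"}},"required":["moves"]}

```bash
mkdir -p pics; python3 - <<'E'
from bench import *
import cv2,pickle
s=read_state(); print({k:s[k] for k in('time','ee_pos','eef_rot','ft_force','width')})
for n in('scene','top'):
    p=camera(n); cv2.imwrite(f'pics/{n}0.png',p['frame'][:,:,::-1]); pickle.dump(p,open(f'{n}0.pkl','wb'))
    print(n,p['intrinsics'],p['camera_from_world'])
    for q in('bar_center','dish_center','vial','flap_left','flap_right','station'):
        print(q,[(r['at'],round(r['conf'],2)) for r in recognise(p,q)])
E
```

```text
{'time': 0.0, 'ee_pos': array([ 0.16408661, -0.60268222,  0.22176449]), 'eef_rot': array([ 9.91179741e-01,  1.32522586e-01, -1.21653022e-04, -6.86336203e-04]), 'ft_force': array([ 0.0275981 , -0.65324717,  0.79516705]), 'width': 0.08699019457296259}
scene [[438.44354982   0.         325.54995063]
 [  0.         438.44354982 243.15836752]
 [  0.           0.           1.        ]] [[ 0.88357349  0.46827453  0.00410471 -0.46259144]
 [ 0.35231284 -0.65894331 -0.66458211 -0.09761823]
 [-0.30850211  0.58865328 -0.74720397  1.30775747]
 [ 0.          0.          0.          1.        ]]
bar_center [([295.4, 228.9], 0.93), ([361.6, 205.3], 0.76), ([359.0, 222.0], 0.7)]
dish_center [([341.2, 263.5], 0.55)]
vial [([345.3, 242.1], 0.54)]
flap_left [([394.3, 236.6], 0.61)]
flap_right [([368.4, 280.3], 0.69)]
station []
top [[506.27025382   0.         312.48599162]
 [  0.         506.27025382 236.49131585]
 [  0.           0.           1.        ]] [[ 0.01831398 -0.99981909  0.00513733 -0.01918124]
 [-0.98637046 -0.01890749 -0.16344977  0.52528214]
 [ 0.16351734 -0.0020739  -0.98653828  1.22493635]
 [ 0.          0.          0.          1.        ]]
bar_center [([273.8, 290.4], 0.76), ([255.5, 219.9], 0.73), ([201.5, 251.6], 0.7)]
dish_center [([318.3, 212.2], 0.71)]
vial [([289.8, 222.1], 0.62)]
flap_left [([137.0, 215.9], 0.67), ([258.8, 175.8], 0.65)]
flap_right [([311.4, 179.2], 0.38)]
station [([290.3, 166.3], 0.97), ([480.6, 244.8], 0.22)]
```

View pics/scene0.png

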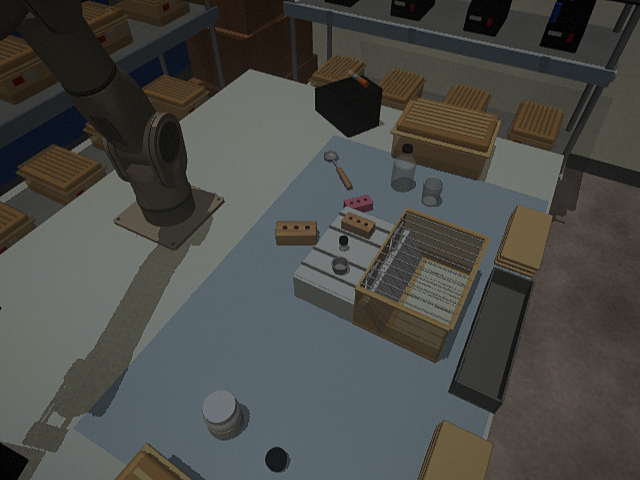

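View pics/top0.png

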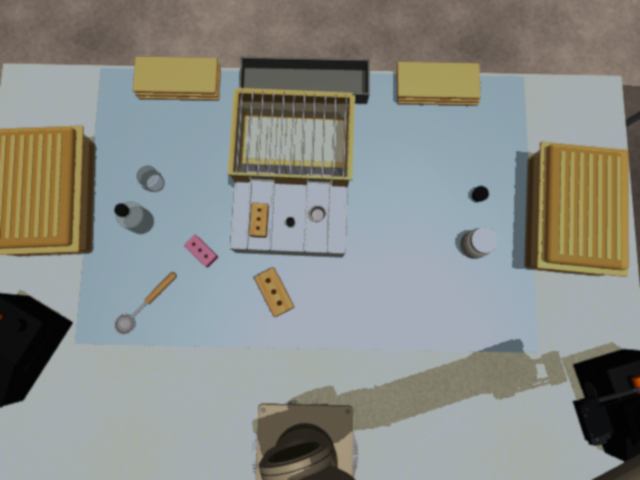

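```bash
python3 - <<'E'
import cv2
a=cv2.imread('pics/top0.png')[100:340,130:400]; cv2.imwrite('pics/topz.png',cv2.resize(a,None,fx=2.5,fy=2.5,interpolation=cv2.INTER_CUBIC))
a=cv2.imread('pics/scene0.png')[150:350,260:480]; cv2.imwrite('pics/scz.png',cv2.resize(a,None,fx=3,fy=3,interpolation=cv2.INTER_CUBIC))
E
```

```text
(no output)
```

View pics/topz.png

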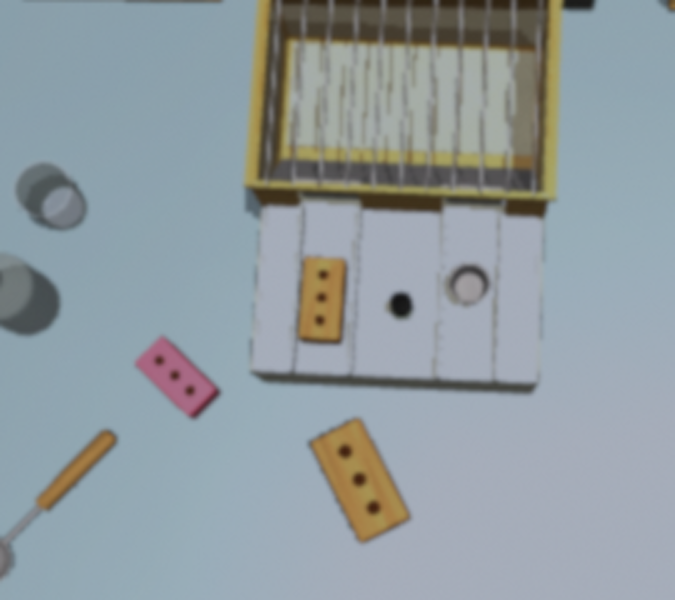

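View pics/scz.png

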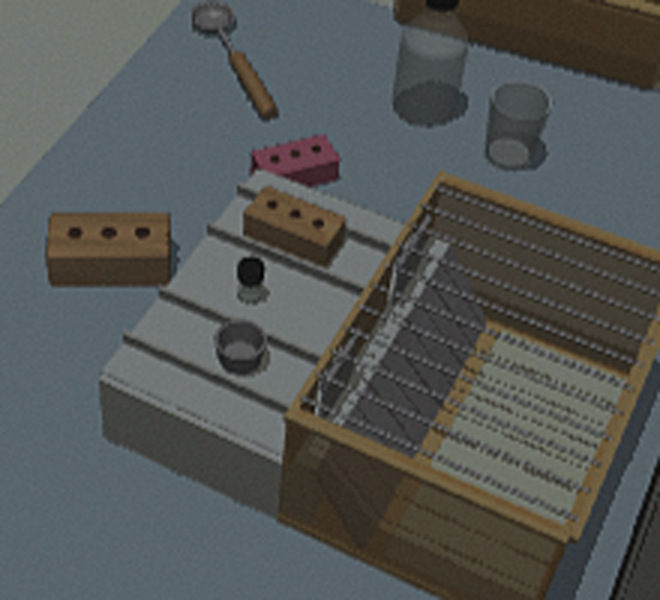

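The target bar (small, tan) is in the left lane at top-view pixel (259,220). The larger tan block at (274,290) and the pink one at (201,251) are decoys. The dish is at (318,213) and the vial at (290,222). Next I fit the station pose and the bar pose.

```bash
cat > h.py <<'E'
import numpy as np,pickle,cv2
from scipy.optimize import least_squares
def load(n): return pickle.load(open(n,'rb'))
def proj(p,X):
    T=p['camera_from_world'];c=np.atleast_2d(X)@T[:3,:3].T+T[:3,3];u=c@p['intrinsics'].T;return u[:,:2]/u[:,2:]
def back(p,uv,z):
    T=p['camera_from_world'];R=T[:3,:3];o=-R.T@T[:3,3]
    d=R.T@np.linalg.solve(p['intrinsics'],[uv[0],uv[1],1]);return o+d*(z-o[2])/d[2]
def st(P,X):
    c,s=np.cos(P[2]),np.sin(P[2]);X=np.atleast_2d(X)
    return np.c_[P[0]+c*X[:,0]-s*X[:,1],P[1]+s*X[:,0]+c*X[:,1],X[:,2]]
E
python3 - <<'E'
from h import *
t=load('top0.pkl');s=load('scene0.pkl')
ct=lambda x,y:(x/2.5+130-.3,y/2.5+100-.3); cs=lambda x,y:(x/3+260-.3,y/3+150-.3)
obs=[(t,ct(252,371),(-.165,.14,.085)),(t,ct(538,382),(-.165,-.14,.085)),
(s,cs(101,378),(-.165,-.14,.085)),(s,cs(282,445),(0,-.14,.085)),(s,cs(262,170),(-.165,.14,.085)),
(s,cs(288,413),(0,-.14,.151)),(t,ct(247,187),(0,.14,.151)),(t,ct(556,200),(0,-.14,.151)),]
f=lambda P:np.concatenate([(proj(p,st(P,X))[0]-uv) for p,uv,X in obs])
r=least_squares(f,[.5,0,0],loss='soft_l1');print(r.x,np.round(r.fun.reshape(-1,2),1))
P=r.x;np.save('P.npy',P)
marks=[ct(323,275),ct(321,298),ct(320,321)];B=[back(t,m,.117) for m in marks];print(B)
corners=[back(t,ct(*m),.117) for m in((305,257),(346,259),(341,342),(299,340))];print(np.round(corners,4),np.mean(corners,0))
c,s_=np.cos(P[2]),np.sin(P[2])
for b in B+[np.mean(corners,0)]: d=b[:2]-P[:2];print('station',c*d[0]+s_*d[1],-s_*d[0]+c*d[1])
# overlay
for n,p,(x0,y0,x1,y1,k) in(('top',t,(130,100,400,340,2.5)),('scene',s,(260,150,480,350,3))):
    im=cv2.resize(p['frame'][y0:y1,x0:x1,::-1],None,fx=k,fy=k,interpolation=cv2.INTER_CUBIC)
    im=im.copy()
    def line(a,b,col):
        q=[tuple(int(v) for v in (proj(p,st(P,X))[0]-[x0,y0]+.5)*k) for X in(a,b)];cv2.line(im,*q,col,1)
    for y in(.14,.096,-.096,.044,-.044,-.14): line((-.165,y,.085 if abs(y)>.1 else .097),(0,y,.085 if abs(y)>.1 else .097),(0,0,255))
    line((-.165,.14,.085),(-.165,-.14,.085),(0,255,0));line((0,.14,.151),(0,-.14,.151),(255,0,0));line((.21,.14,.151),(.21,-.14,.151),(255,0,0));line((0,-.14,.151),(.21,-.14,.151),(255,0,0))
    cv2.imwrite(f'pics/ov_{n}.png',im)
E
```

```text
[ 0.64902615  0.04545658 -0.02203905] [[-0.5 -0.3]
 [ 1.2  0. ]
 [-1.4 -0.9]
 [ 0.3  5.3]
 [-0.8 -2.2]
 [-0.1 -1.4]
 [ 1.8 -0.6]
 [-2.  -0.9]]
[array([0.5754251 , 0.11934851, 0.117     ]), array([0.55310568, 0.12044917, 0.117     ]), array([0.5309395 , 0.12059885, 0.117     ])]
[[0.5926 0.1371 0.117 ]
 [0.5914 0.098  0.117 ]
 [0.5112 0.1001 0.117 ]
 [0.5124 0.1397 0.117 ]] [0.55190875 0.11873442 0.117     ]
station -0.07521154612696429 0.07225201973812331
station -0.09754980530517694 0.07286055398773163
station -0.11971390239978606 0.07252172341181973
station -0.09870865432489988 0.07111984239456064
```

View pics/ov_top.png

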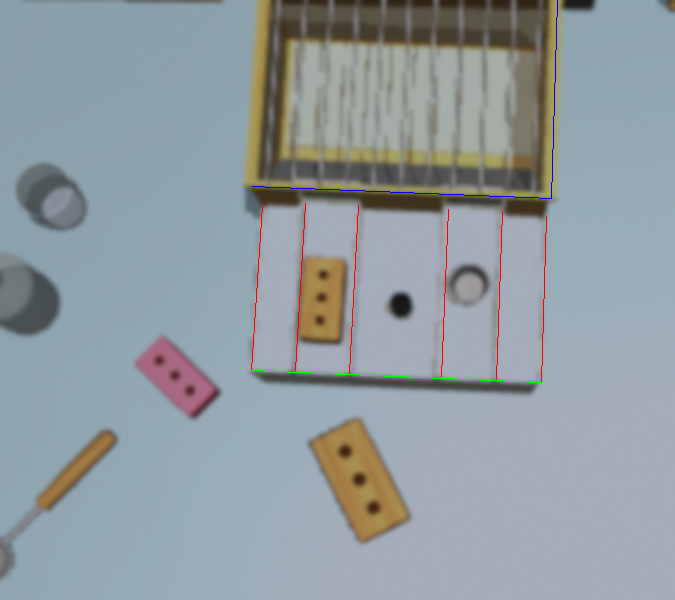

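View pics/ov_scene.png

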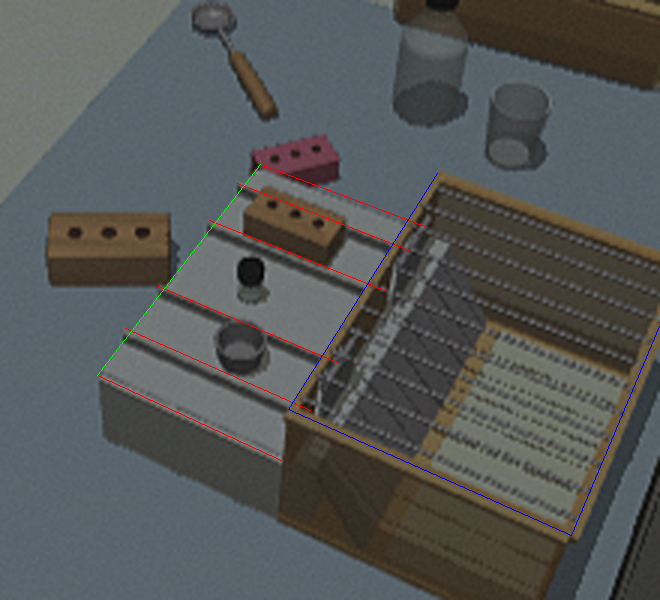

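```bash
cat >> h.py <<'E'
from scipy.spatial.transform import Rotation as Ro
def Rt(P,tilt): # tool x along station x, z down, then tilt about tool y
    return Ro.from_euler('z',P[2])*Ro.from_euler('x',np.pi)*Ro.from_euler('y',tilt)
def rows(pos,quat,P,targets):
    R0=Ro.from_quat(quat)
    for X,tilt in targets:
        w=st(P,[X])[0];print('world',w.round(3),'shift cm',(R0.inv().apply(w-pos)*100).round(2),'rv',(R0.inv()*Rt(P,tilt)).as_rotvec().round(3))
E
python3 - <<'E'
from h import *
from bench import read_state
P=np.load('P.npy');s=read_state()
rows(s['ee_pos'],s['eef_rot'],P,[((-.25,-.45,.222),0),((-.185,-.15,.222),0),((-.19,.071,.222),0)])
t=load('top0.pkl');print(back(t,(274,290),.045))
E
```

```text
world [ 0.389 -0.399  0.222] shift cm [ 27.07 -13.79   0.06] rv [ 0.    -0.     0.288]
world [ 0.461 -0.1    0.222] shift cm [ 41.82 -40.71   0.05] rv [ 0.    -0.     0.288]
world [0.461 0.121 0.222] shift cm [ 4.761e+01 -6.204e+01  5.000e-02] rv [ 0.    -0.     0.288]
[0.39018059 0.08279096 0.045     ]
```

Request:
{"name": "play_rows", "arguments": {
  "moves": [
    [[5.4,-2.8,0],[0,0,0.1],0],
    [[10.8,-5.5,0],[0,0,0.2],0],
    [[16.2,-8.3,0],[0,0,0.288],0],
    [[21.6,-11,0],[0,0,0.288],0],
    [[27,-13.8,0],[0,0,0.288],0],
    [[30.7,-18.8,0],[0,0,0.288],0],
    [[33.5,-24,0],[0,0,0.288],0],
    [[36.5,-29.5,0],[0,0,0.288],0]
  ],
  "grip_force": 20
}}

```text
time: 1.7
ee_pos: [0.4391, -0.2209, 0.2227]
eef_rot: [1.0, -0.011, 0.0, 0.0]
ft_force: [0.9, -0.3, 1.0]
width: 0.0151
```

```bash
python3 - <<'E'
from h import *
from bench import read_state
P=np.load('P.npy');s=read_state();print(s['ee_pos'],s['width'],s['joint_positions'].round(2))
rows(s['ee_pos'],s['eef_rot'],P,[((-.185,-.15,.222),0),((-.19,.071,.222),0),((-.19,.071,.222),.5)])
E
```

```text
[ 0.4391223  -0.22091132  0.22270418] 0.015053290390123732 [ 0.73  0.06 -0.37  1.79  0.02  1.3  -1.24]
world [ 0.461 -0.1    0.222] shift cm [  1.89 -12.09   0.07] rv [ 0. -0. -0.]
world [0.461 0.121 0.222] shift cm [  1.38 -34.19   0.05] rv [ 0. -0. -0.]
world [0.461 0.121 0.222] shift cm [  1.38 -34.19   0.05] rv [ 0.001  0.5   -0.   ]
```

Request:
{"name": "play_rows", "arguments": {
  "moves": [
    [[1.0,-5.5,0],[0,0,0],0],
    [[1.9,-11,0],[0,0,0],0],
    [[1.8,-17,0],[0,0,0],0],
    [[1.7,-23,0],[0,0.1,0],0],
    [[1.5,-29,0],[0,0.25,0],0],
    [[1.4,-34.2,0],[0,0.4,0],0],
    [[1.4,-34.2,0],[0,0.5,0],0],
    [[1.4,-34.2,0],[0,0.5,0],0]
  ]
}}

```text
time: 2.7
ee_pos: [0.4593, 0.1188, 0.2223]
eef_rot: [0.969, -0.01, 0.248, 0.004]
ft_force: [0.0, -0.9, 0.2]
width: 0.0007
```

```bash
python3 - <<'E'
from h import *
from bench import *
P=np.load('P.npy');s=read_state();print(s['ee_pos'],s['width'],s['joint_positions'].round(2),(Ro.from_quat(s['eef_rot']).inv()*Rt(P,.5)).as_rotvec())
for n in('scene','top'):
    p=camera(n);cv2.imwrite(f'pics/{n}1.png',p['frame'][:,:,::-1]); pickle.dump(p,open(f'{n}1.pkl','wb'))
rows(s['ee_pos'],s['eef_rot'],P,[((-.19,.071,.222),.5),((-.19,.071,.097),.5),((-.15,.071,.097),.5),((.013,.071,.097),.5)])
E
```

```text
[0.45930177 0.11883449 0.22233243] 0.000698527280184215 [ 0.4  -0.41 -0.74  2.2  -0.13  0.79 -1.88] [ 0.00188645 -0.00080114  0.00200362]
world [0.461 0.121 0.222] shift cm [ 0.1  -0.18  0.09] rv [ 0.002 -0.001  0.002]
world [0.461 0.121 0.097] shift cm [-5.9  -0.21 11.06] rv [ 0.002 -0.001  0.002]
world [0.501 0.12  0.097] shift cm [-2.39 -0.21 12.98] rv [ 0.002 -0.001  0.002]
world [0.664 0.116 0.097] shift cm [11.9 -0.2 20.8] rv [ 0.002 -0.001  0.002]
```

View pics/scene1.png

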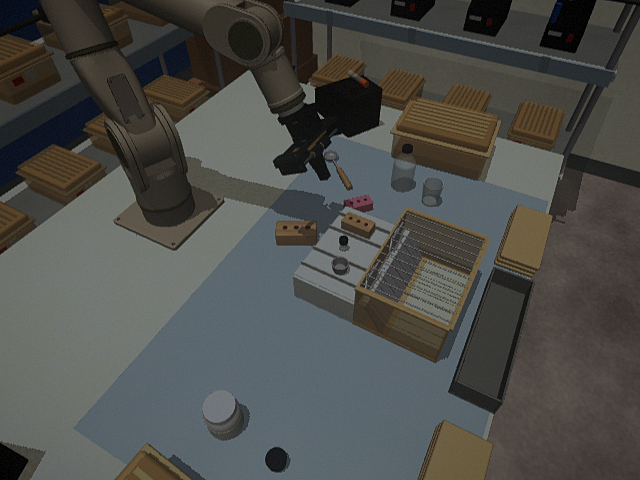

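View pics/top1.png

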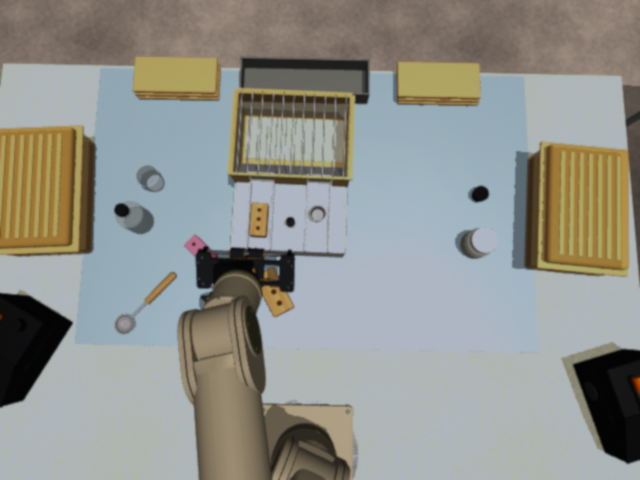

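Both views show the tool tilted toward the port and the scene unchanged, with the bar still at (259,220) in the top view. I descend behind the bar.

Request:
{"name": "play_rows", "arguments": {
  "moves": [
    [[-1.5,-0.2,2.8],[0,0,0],0],
    [[-3,-0.2,5.6],[0,0,0],0],
    [[-4.5,-0.2,8.4],[0,0,0],0],
    [[-5.5,-0.2,10.3],[0,0,0],0],
    [[-5.9,-0.2,11.1],[0,0,0],0],
    [[-5.9,-0.2,11.1],[0,0,0],0]
  ]
}}

```text
time: 3.55
ee_pos: [0.4623, 0.1205, 0.0964]
eef_rot: [0.969, -0.012, 0.246, 0.002]
ft_force: [0.6, -0.0, -0.0]
width: 0.0003
```

```bash
python3 - <<'E'
from h import *
from bench import *
P=np.load('P.npy');s=read_state();print(s['ee_pos'],s['width'],s['joint_positions'].round(2),(Ro.from_quat(s['eef_rot']).inv()*Rt(P,.5)).as_rotvec())
p=camera('scene');a=p['frame'][130:330,240:460,::-1];cv2.imwrite('pics/s2.png',cv2.resize(a,None,fx=3,fy=3,interpolation=cv2.INTER_CUBIC))
rows(s['ee_pos'],s['eef_rot'],P,[((x,.071,.097),.5) for x in(-.15,-.10,-.05,0,.013)])
E
```

```text
[0.4623064 0.1205344 0.0964438] 0.00025851812925949895 [ 0.59 -0.21 -1.03  2.34  0.1   0.47 -2.14] [-0.00064054  0.00272272 -0.00261068]
world [0.501 0.12  0.097] shift cm [ 3.4  -0.01  1.78] rv [-0.001  0.003 -0.003]
world [0.551 0.119 0.097] shift cm [ 7.79 -0.02  4.16] rv [-0.001  0.003 -0.003]
world [0.601 0.118 0.097] shift cm [12.18 -0.03  6.55] rv [-0.001  0.003 -0.003]
world [0.651 0.116 0.097] shift cm [16.58 -0.04  8.94] rv [-0.001  0.003 -0.003]
world [0.664 0.116 0.097] shift cm [17.72 -0.05  9.56] rv [-0.001  0.003 -0.003]
```

View pics/s2.png

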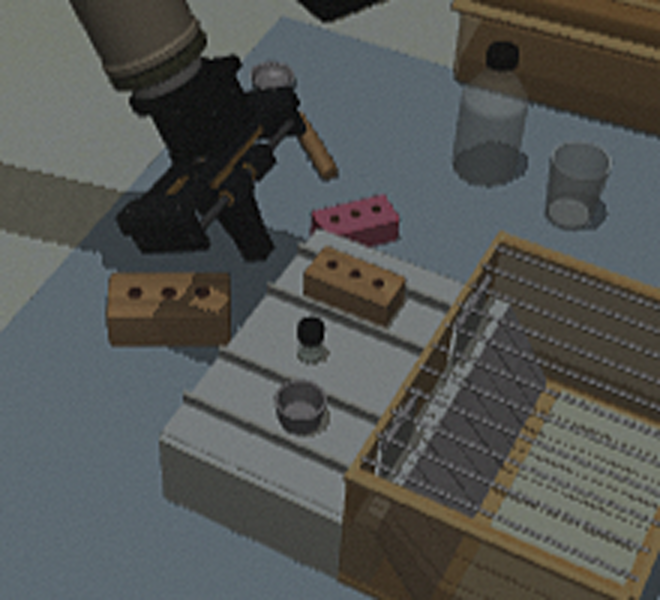

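Fingertip at crop (258,250) is just behind the lane's open end, in line with the bar, and clear of the decoy block. I start the push.

Request:
{"name": "play_rows", "arguments": {
  "moves": [
    [[1.7,0,0.9],[0,0,0],0],
    [[3.4,0,1.8],[0,0,0],0],
    [[4.9,0,2.6],[0,0,0],0],
    [[6.3,0,3.4],[0,0,0],0],
    [[7.8,0,4.2],[0,0,0],0],
    [[9.0,0,4.8],[0,0,0],0],
    [[9.0,0,4.8],[0,0,0],0]
  ]
}}

```text
time: 4.47
ee_pos: [0.5649, 0.1184, 0.0982]
eef_rot: [0.969, -0.012, 0.247, 0.002]
ft_force: [-0.3, -0.2, 0.7]
width: 0.0005
```

```bash
python3 - <<'E'
from h import *
from bench import *
P=np.load('P.npy');s=read_state();print(s['ee_pos'],s['ft_force'],s['joint_positions'].round(2),(Ro.from_quat(s['eef_rot']).inv()*Rt(P,.5)).as_rotvec())
p=camera('scene');a=p['frame'][130:330,240:460,::-1];cv2.imwrite('pics/s3.png',cv2.resize(a,None,fx=3,fy=3,interpolation=cv2.INTER_CUBIC))
p=camera('top');a=p['frame'][100:340,130:400,::-1];cv2.imwrite('pics/t3.png',cv2.resize(a,None,fx=2.5,fy=2.5,interpolation=cv2.INTER_CUBIC))
rows(s['ee_pos'],s['eef_rot'],P,[((x,.071,.097),.5) for x in(-.10,-.05,0,.013)])
E
```

```text
[0.56493109 0.11835948 0.09820535] [-0.25140104 -0.17902343  0.65576259] [ 0.68  0.19 -1.13  2.13  0.72  0.58 -2.54] [-0.00024461  0.00026722 -0.00195006]
world [0.551 0.119 0.097] shift cm [-1.31  0.01 -0.58] rv [-0.     0.    -0.002]
world [0.601 0.118 0.097] shift cm [ 3.07 -0.    1.82] rv [-0.     0.    -0.002]
world [0.651 0.116 0.097] shift cm [ 7.46 -0.01  4.21] rv [-0.     0.    -0.002]
world [0.664 0.116 0.097] shift cm [ 8.6  -0.01  4.83] rv [-0.     0.    -0.002]
```

View pics/s3.png

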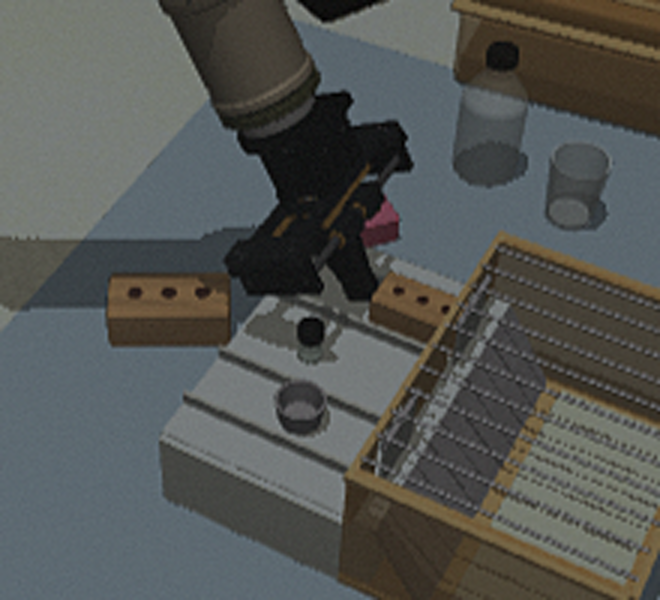

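View pics/t3.png

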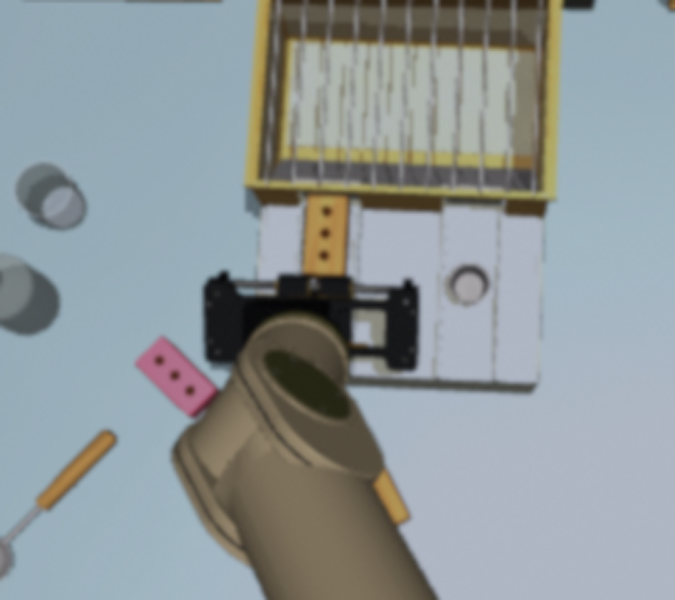

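The bar has slid straight to the port: its nose is at crop (326,196), up against the flap, and the dish and vial haven't moved. Joint 7 is at -2.54, close to its -2.6 limit. Before pushing further I'll back off and half-turn the tool about its own axis, which gives the same fingertip pose.

Request:
{"name": "play_rows", "arguments": {
  "moves": [
    [[-1,0,-3],[0,0,0],0],
    [[-1,0,-7],[0,0,0],0],
    [[-1,0,-11],[0,0,0],0],
    [[-1,0,-14],[0,0,0],0],
    [[-1,0,-14],[0,0,0],0]
  ]
}}

```text
time: 5.2
ee_pos: [0.4887, 0.1215, 0.2207]
eef_rot: [0.968, -0.01, 0.252, 0.004]
ft_force: [0.3, 0.1, -0.7]
width: 0.0002
```

```bash
python3 -c "
from bench import *
print(read_state()['joint_positions'].round(2))"
```

```text
[ 0.67 -0.4  -0.94  2.15 -0.23  0.76 -1.77]
```

Request:
{"name": "play_rows", "arguments": {
  "moves": [
    [[0,0,0],[0,0,0.15],0],
    [[0,0,0],[0,0,0.15],0]
  ]
}}

```text
time: 5.45
ee_pos: [0.4876, 0.12, 0.2152]
eef_rot: [0.965, -0.083, 0.247, -0.015]
ft_force: [0.1, -0.0, -0.4]
width: 0.0008
```

```bash
python3 -c "
from bench import *
print(read_state()['joint_positions'].round(2))"
```

```text
[ 0.71 -0.41 -0.97  2.15 -0.26  0.76 -1.89]
```

Request:
{"name": "play_rows", "arguments": {
  "moves": [
    [[0,0,-1],[0,0,-0.17],0],
    [[0,0,-1],[0,0,-0.34],0],
    [[0,0,-1],[0,0,-0.51],0],
    [[0,0,-1],[0,0,-0.68],0],
    [[0,0,-1],[0,0,-0.85],0],
    [[0,0,-1],[0,0,-1.02],0],
    [[0,0,-1],[0,0,-1.19],0],
    [[0,0,-1],[0,0,-1.36],0]
  ]
}}

```text
time: 6.45
ee_pos: [0.483, 0.1201, 0.2237]
eef_rot: [0.801, 0.546, 0.2, 0.144]
ft_force: [-0.1, 0.0, -0.2]
width: 0.0004
```

Request:
{"name": "play_rows", "arguments": {
  "moves": [
    [[0,0,0],[0,0,-0.17],0],
    [[0,0,0],[0,0,-0.34],0],
    [[0,0,0],[0,0,-0.51],0],
    [[0,0,0],[0,0,-0.68],0],
    [[0,0,0],[0,0,-0.85],0],
    [[0,0,0],[0,0,-1.02],0],
    [[0,0,0],[0,0,-1.19],0],
    [[0,0,0],[0,0,-1.36],0]
  ]
}}

```text
time: 7.45
ee_pos: [0.483, 0.1201, 0.2236]
eef_rot: [0.279, 0.928, 0.065, 0.238]
ft_force: [-0.1, -0.5, 0.4]
width: 0.0007
```

```bash
cat >> h.py <<'E'
def Rt2(P,tilt): return Rt(P,tilt)*Ro.from_euler('z',np.pi)
def rows2(pos,quat,P,targets):
    R0=Ro.from_quat(quat)
    for X,tilt in targets:
        w=st(P,[X])[0];print('world',w.round(3),'shift cm',(R0.inv().apply(w-pos)*100).round(2),'rv',(R0.inv()*Rt2(P,tilt)).as_rotvec().round(3))
E
python3 - <<'E'
from h import *
from bench import *
P=np.load('P.npy');s=read_state();print(s['ee_pos'],s['joint_positions'].round(2))
rows2(s['ee_pos'],s['eef_rot'],P,[((-.15,.071,.22),.5)])
E
```

```text
[0.48303491 0.12010371 0.22359801] [ 0.05 -0.29 -0.46  2.16  0.12  0.79  0.49]
world [0.501 0.12  0.22 ] shift cm [-1.16  0.74  1.16] rv [-0.001 -0.001 -0.562]
```

Request:
{"name": "play_rows", "arguments": {
  "moves": [
    [[0,0,0],[0,0,-0.17],0],
    [[0,0,0],[0,0,-0.34],0],
    [[0,0,0],[0,0,-0.5],0],
    [[0,0,0],[0,0,-0.562],0],
    [[0,0,0],[0,0,-0.562],0]
  ]
}}

```text
time: 8.07
ee_pos: [0.483, 0.1203, 0.2238]
eef_rot: [0.014, 0.969, -0.002, 0.247]
ft_force: [0.5, 0.4, -0.1]
width: 0.0007
```

```bash
python3 - <<'E'
from h import *
from bench import *
P=np.load('P.npy');s=read_state();print(s['ee_pos'],s['joint_positions'].round(2))
rows2(s['ee_pos'],s['eef_rot'],P,[((-.15,.071,.22),.5),((-.12,.071,.15),.5),((-.105,.071,.097),.5)])
E
```

```text
[0.48303951 0.12029479 0.22376737] [-0.06 -0.28 -0.38  2.17  0.16  0.8   1.01]
world [0.501 0.12  0.22 ] shift cm [-1.37 -0.01  1.17] rv [-0.001 -0.001 -0.007]
world [0.531 0.119 0.15 ] shift cm [-0.65 -0.01  8.75] rv [-0.001 -0.001 -0.007]
world [0.546 0.119 0.097] shift cm [ 5.700e-01 -1.000e-02  1.413e+01] rv [-0.001 -0.001 -0.007]
```

Request:
{"name": "play_rows", "arguments": {
  "moves": [
    [[-0.5,0,3],[0,0,-0.007],0],
    [[-0.5,0,6],[0,0,-0.007],0],
    [[-0.5,0,9],[0,0,-0.007],0],
    [[0,0,12],[0,0,-0.007],0],
    [[0.6,0,14.1],[0,0,-0.007],0],
    [[0.6,0,14.1],[0,0,-0.007],0]
  ]
}}

```text
time: 8.82
ee_pos: [0.5444, 0.1186, 0.0959]
eef_rot: [0.012, 0.969, -0.003, 0.245]
ft_force: [0.4, 0.4, 1.3]
width: 0.0005
```

```bash
python3 - <<'E'
from h import *
from bench import *
P=np.load('P.npy');s=read_state();print(s['ee_pos'],s['ft_force'],s['joint_positions'].round(2))
p=camera('scene');a=p['frame'][130:330,240:460,::-1];cv2.imwrite('pics/s4.png',cv2.resize(a,None,fx=3,fy=3,interpolation=cv2.INTER_CUBIC))
rows2(s['ee_pos'],s['eef_rot'],P,[((x,.071,.097),.5) for x in(-.08,-.05,-.03,0,.013)])
E
```

```text
[0.54440798 0.11860704 0.09585863] [0.37308208 0.40483998 1.28430309] [-0.01  0.04 -0.42  2.2   0.48  0.5   0.74]
world [0.571 0.118 0.097] shift cm [-2.36  0.02  1.15] rv [-0.001 -0.004 -0.002]
world [0.601 0.118 0.097] shift cm [-5.    0.03  2.57] rv [-0.001 -0.004 -0.002]
world [0.621 0.117 0.097] shift cm [-6.76  0.04  3.53] rv [-0.001 -0.004 -0.002]
world [0.651 0.116 0.097] shift cm [-9.39  0.04  4.95] rv [-0.001 -0.004 -0.002]
world [0.664 0.116 0.097] shift cm [-10.54   0.05   5.57] rv [-0.001 -0.004 -0.002]
```

View pics/s4.png

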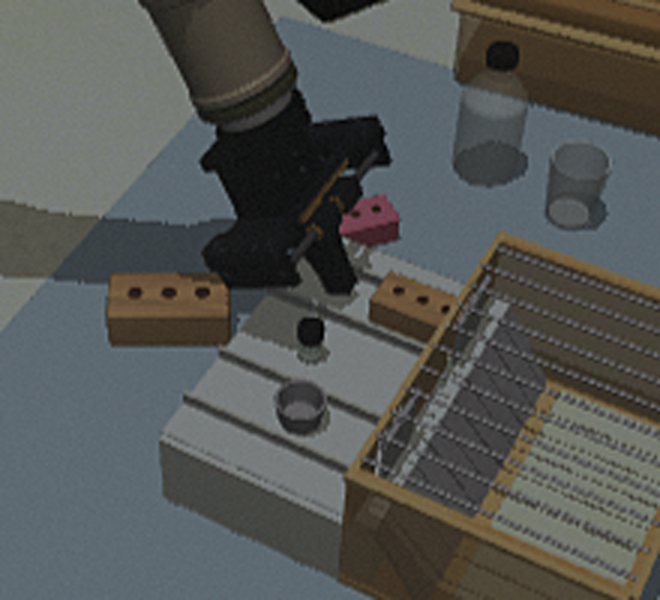

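The finger is in the lane behind the bar again, joint 7 is at 0.74, and the vial and dish are undisturbed. I continue the push.

Request:
{"name": "play_rows", "arguments": {
  "moves": [
    [[-1.2,0,0.6],[0,0,0],0],
    [[-2.4,0,1.2],[0,0,0],0],
    [[-3.3,0,1.7],[0,0,0],0],
    [[-4.2,0,2.15],[0,0,0],0],
    [[-5.0,0,2.6],[0,0,0],0],
    [[-5.9,0,3.05],[0,0,0],0],
    [[-6.8,0,3.5],[0,0,0],0],
    [[-6.8,0,3.5],[0,0,0],0]
  ]
}}

```text
time: 9.88
ee_pos: [0.6227, 0.1171, 0.1]
eef_rot: [0.012, 0.969, -0.002, 0.248]
ft_force: [-0.2, 0.2, 0.9]
width: 0.0007
```

```bash
python3 - <<'E'
from h import *
from bench import *
P=np.load('P.npy');s=read_state();print(s['ee_pos'],s['ft_force'],s['joint_positions'].round(2))
p=camera('scene');a=p['frame'][130:330,240:460,::-1];cv2.imwrite('pics/s5.png',cv2.resize(a,None,fx=3,fy=3,interpolation=cv2.INTER_CUBIC))
p=camera('top');a=p['frame'][100:340,130:400,::-1];cv2.imwrite('pics/t5.png',cv2.resize(a,None,fx=2.5,fy=2.5,interpolation=cv2.INTER_CUBIC))
rows2(s['ee_pos'],s['eef_rot'],P,[((x,.071,.097),.5) for x in(-.15,-.01,0,.013)])
E
```

```text
[0.62270362 0.1171356  0.10001999] [-0.2396115   0.24812347  0.90277878] [ 0.    0.19 -0.38  2.03  0.52  0.52  0.79]
world [0.501 0.12  0.097] shift cm [10.86 -0.04 -5.59] rv [-0.     0.    -0.003]
world [0.641 0.117 0.097] shift cm [-1.43 -0.    1.12] rv [-0.     0.    -0.003]
world [0.651 0.116 0.097] shift cm [-2.3 -0.   1.6] rv [-0.     0.    -0.003]
world [0.664 0.116 0.097] shift cm [-3.44  0.    2.23] rv [-0.     0.    -0.003]
```

View pics/s5.png

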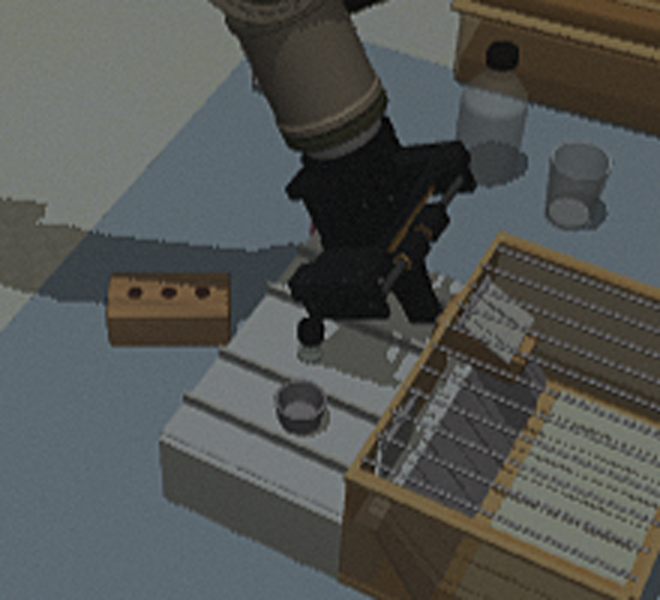

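View pics/t5.png

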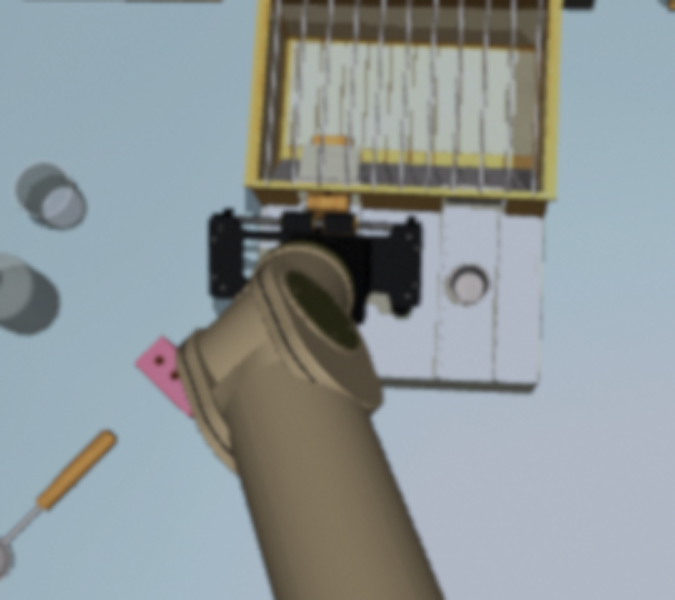

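The flap is held open by the bar (crop (500,320) in the scene view). I push the last bit slowly, keeping clear of the lintel.

Request:
{"name": "play_rows", "arguments": {
  "moves": [
    [[-0.5,0,0.5],[0,0,0],0],
    [[-1.0,0,0.85],[0,0,0],0],
    [[-1.45,0,1.15],[0,0,0],0],
    [[-1.9,0,1.4],[0,0,0],0],
    [[-1.9,0,1.4],[0,0,0],0]
  ]
}}

```text
time: 10.6
ee_pos: [0.6458, 0.1166, 0.0969]
eef_rot: [0.012, 0.969, -0.002, 0.248]
ft_force: [-0.3, -0.4, -1.1]
width: 0.001
```

```bash
python3 - <<'E'
from h import *
from bench import *
P=np.load('P.npy');s=read_state();print(s['ee_pos'],s['ft_force'],s['joint_positions'].round(2))
p=camera('scene');a=p['frame'][130:330,240:460,::-1];cv2.imwrite('pics/s6.png',cv2.resize(a,None,fx=3,fy=3,interpolation=cv2.INTER_CUBIC))
rows2(s['ee_pos'],s['eef_rot'],P,[((x,.071,.096),.5) for x in(-.15,-.005,0,.005,.01)])
E
```

```text
[0.64578559 0.11662509 0.09687291] [-0.32929251 -0.42954287 -1.1121624 ] [ 0.    0.24 -0.37  1.97  0.53  0.53  0.8 ]
world [0.501 0.12  0.096] shift cm [12.78 -0.05 -6.89] rv [-0.     0.    -0.003]
world [0.646 0.117 0.096] shift cm [ 0.06 -0.01  0.07] rv [-0.     0.    -0.003]
world [0.651 0.116 0.096] shift cm [-0.38 -0.01  0.31] rv [-0.     0.    -0.003]
world [0.656 0.116 0.096] shift cm [-0.82 -0.01  0.55] rv [-0.     0.    -0.003]
world [0.661 0.116 0.096] shift cm [-1.26 -0.    0.79] rv [-0.     0.    -0.003]
```

View pics/s6.png

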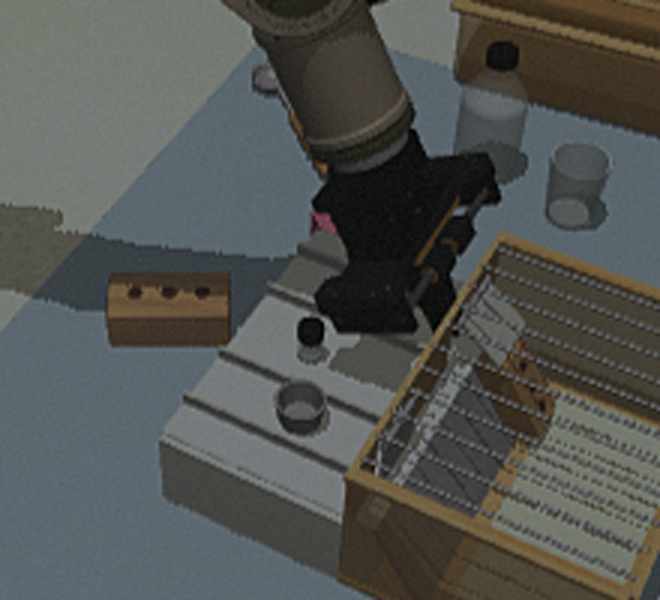

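The bar has tipped onto the ramp at crop (525,395), and its marks are visible inside the cage. I hold for a moment and look again.

Request:
{"name": "play_rows", "arguments": {
  "moves": [
    [[0,0,0],[0,0,0],0],
    [[0,0,0],[0,0,0],0],
    [[0,0,0],[0,0,0],0]
  ]
}}

```text
time: 11.02
ee_pos: [0.6453, 0.1167, 0.0969]
eef_rot: [0.012, 0.969, -0.002, 0.247]
ft_force: [0.4, -0.2, 1.0]
width: 0.0002
```

```bash
python3 - <<'E'
from h import *
from bench import *
p=camera('scene');a=p['frame'][130:330,240:460,::-1];cv2.imwrite('pics/s7.png',cv2.resize(a,None,fx=3,fy=3,interpolation=cv2.INTER_CUBIC))
E
```

```text
(no output)
```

View pics/s7.png

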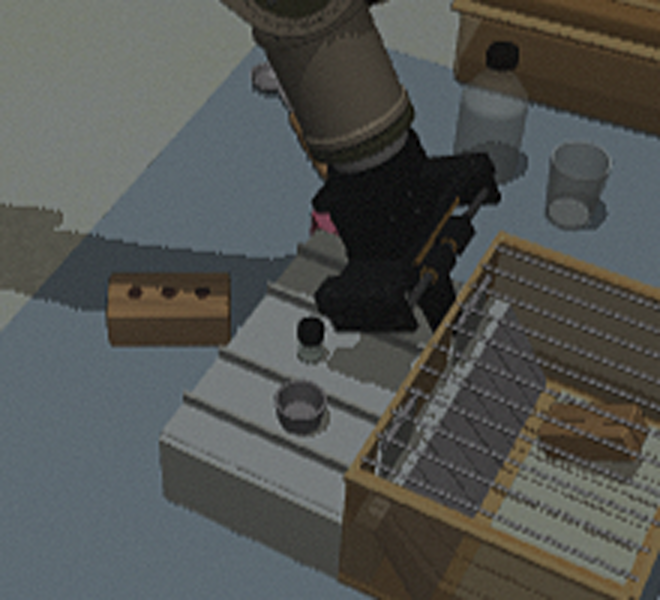

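The bar is on the cage floor at crop (595,430), and the flap appears to have dropped already. I draw the finger straight back along the lane, then up.

Request:
{"name": "play_rows", "arguments": {
  "moves": [
    [[2.1,0,-1.15],[0,0,0],0],
    [[5,0,-2.7],[0,0,0],0],
    [[8.8,0,-4.8],[0,0,0],0],
    [[11,0,-6.5],[0,0,0],0],
    [[11,0,-10],[0,0,0],0],
    [[11,0,-14],[0,0,0],0],
    [[11,0,-17],[0,0,0],0],
    [[11,0,-17],[0,0,0],0]
  ]
}}

```text
time: 12.08
ee_pos: [0.468, 0.1215, 0.1958]
eef_rot: [0.012, 0.968, -0.002, 0.25]
ft_force: [0.5, -0.3, -0.5]
width: 0.0004
```

```bash
python3 - <<'E'
from h import *
from bench import *
s=read_state();print(s['time'],s['ee_pos'],s['ft_force'])
for n,b,k in(('scene',(130,330,240,460),3),('top',(70,340,110,400),2.2)):
    p=camera(n);a=p['frame'][b[0]:b[1],b[2]:b[3],::-1];cv2.imwrite(f'pics/{n}8.png',cv2.resize(a,None,fx=k,fy=k,interpolation=cv2.INTER_CUBIC))
    for q in('bar_center','dish_center','vial','flap_left'):print(n,q,[(r['at'],round(r['conf'],2)) for r in recognise(p,q)])
E
```

```text
12.075 [0.46796291 0.12149251 0.1958318 ] [ 0.50630093 -0.31861998 -0.54111821]
scene bar_center [([294.6, 230.5], 0.92), ([443.8, 276.8], 0.89), ([361.8, 205.0], 0.55)]
scene dish_center [([336.8, 264.1], 0.5)]
scene vial [([342.3, 242.0], 0.52), ([396.2, 275.4], 0.45)]
scene flap_left []
top bar_center [([277.7, 301.2], 0.93), ([266.8, 132.4], 0.91), ([196.9, 247.8], 0.83)]
top dish_center [([317.1, 209.1], 0.61)]
top vial [([290.2, 221.1], 0.53)]
top flap_left [([265.0, 176.7], 0.66)]
```

View pics/scene8.png

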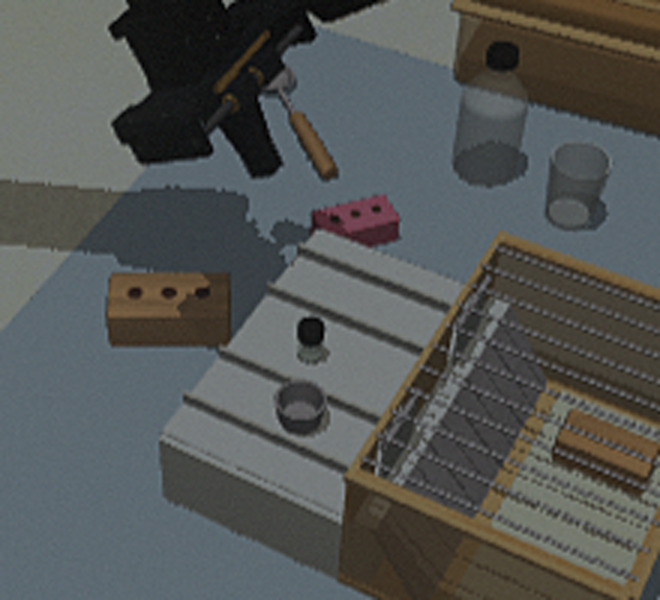

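View pics/top8.png

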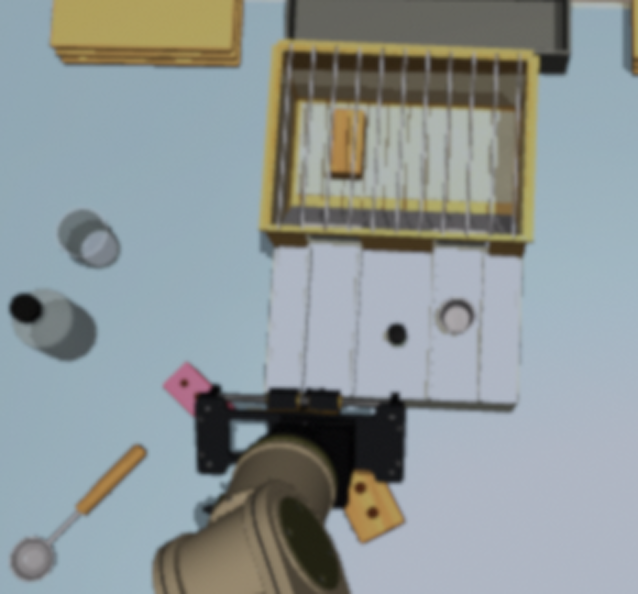

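The bar lies flat on the cage floor (top crop (348,143)), the flap hangs shut, and the dish and vial are in place. I let everything settle for a second, then hand in.

Request:
{"name": "play_rows", "arguments": {
  "moves": [
    [[0,0,0],[0,0,0],0],
    [[0,0,0],[0,0,0],0],
    [[0,0,0],[0,0,0],0],
    [[0,0,0],[0,0,0],0],
    [[0,0,0],[0,0,0],0],
    [[0,0,0],[0,0,0],0],
    [[0,0,0],[0,0,0],0],
    [[0,0,0],[0,0,0],0]
  ]
}}

```text
time: 13.58
ee_pos: [0.4674, 0.1208, 0.1932]
eef_rot: [0.012, 0.969, -0.002, 0.247]
ft_force: [0.3, 0.1, -0.5]
width: 0.0006
```

```bash
python3 - <<'E'
from h import *
from bench import *
p=camera('top');P=np.load('P.npy')
r=[r['at'] for r in recognise(p,'bar_center')];print(r)
for a in r:
    d=back(p,a,.03)[:2]-P[:2];print('station',d)
print(close_job())
E
```

```text
[[194.8, 246.1], [265.2, 134.5], [274.6, 299.0]]
station [-0.15150826  0.24131751]
station [0.14692305 0.07389362]
station [-0.28017826  0.03623844]
the job is handed in; nothing more can be done
None
```

The chew bar is in the cage, and I handed the job in at about 13.6 s; no verdict came back. I pushed the smaller tan bar along the left lane and through the flap with the closed fingers, tilted about 29°. It tipped over the edge and slid down the ramp, and then I drew the finger back out and clear.

Partway through the push, joint 7 came close to its limit (-2.54 of -2.6). I backed off and half-turned the tool about its own axis, then finished the push with joint 7 at about 0.8.

**Last checks:**
- **Bar:** it lies flat on the cage floor, with its centre about 147 mm past the wall and 74 mm to the left of the station's middle. I took no speed reading. It looked still, and its detected position shifted by only about 2 pixels between the last two looks, about 1.5 s apart.
- **Flaps:** both looked shut in the scene view, though I did not measure their angles. The network missed the left flap in the scene view but found it in the top view.
- **Other things:** the dish and vial looked unmoved in both views, and detections stayed within about 5 pixels of where they started. I only checked the other bench items by eye; none looked moved.
- **Arm:** it was free of contact, with about 0.6 N of force, which is sensor noise level.

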